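# Bring the freshness wheel on the coffee canister round to the start mark

## Task

The wide, low coffee canister has just been refilled, so its freshness wheel has to go back to the start: with a fingertip, flick the edge of the lobed wheel on its lid clockwise (seen from above), click by click, until its arrow rests in the click at the wedge mark over the lid's clasp, without running past it. Only push the wheel, gently, and never grip or lift anything; the canister stays standing where it is, and the tall tea canister with its own wheel and everything else on the shelf are left alone.

Things in the scene. Friction and masses are not known exactly. Their poses are not given: they have to be found in the camera images.
- coffee: The wide, low canister: white stoneware, 150 mm diameter, 110 mm high to the flat top of its steel lid, about 1.4 kg, standing loose on the steel shelf; a sideways push above about 5 N may shove it. Origin: centre of its underside, z up. Its wire clasp sticks out of its side at its own -x by 9 mm, the lid's hinge at +x by 6 mm, both below the lid's top. The black wheel lies on the lid.
- coffee_wheel (a joint): Turn of the coffee canister's wheel in rad, growing clockwise seen from above; 0: arrow at the wedge (goal). Starts 2 to 5 clicks short, at a negative value. It clicks at every multiple of 30 degrees (0.5236) and, let go between two, springs into the nearer; about 1.5 N at a lobe moves it. No stop at 0. Seen from above the arrow points along the canister's -x turned anticlockwise by minus this.
- coffee_lid (a point): Point on the wheel's axis, level with the coffee lid's top, fixed to the canister. The wheel fills 1 to 14 mm above it: a disc of 68 mm diameter with six lobes 60 degrees apart, radial bars 14 mm wide with round ends centred 49 mm from the axis (tips on a 112 mm circle, 27 mm free between bars 40 mm out, 37 mm at the ends), one under the arrow's tip. The lid's 12 marks are at most 2 mm high.
- coffee_wedge (a point): The wedge mark on the coffee lid (long black wedge, 13 mm, its narrow end towards the wheel, over the clasp): a point on it 65 mm from the axis at the canister's own -x, level with the lid's top. The arrow must come to point at it.
- coffee_arrow (a point): Tip of the white raised arrow on top of the coffee wheel, 53 mm from the axis, 15 mm above the lid; turns with the wheel.
- tea: The tall, slim tea canister: same make, 110 mm diameter, 155 mm high to the lid, with its own smaller wheel (80 mm across, up to 14 mm above the lid). To be left alone. Origin: centre of its underside.
- tea_arrow (a point): Tip of the arrow on the tea canister's wheel, 37 mm from its axis; it must stay where it is.
- butter_dish: Ceramic butter dish plate, 115 x 180 x 17 mm; leave alone. Origin: centre of its underside.
- butter_lid: Ceramic lid of the butter dish, 90 x 150 mm, 77 mm high with its knob, standing on the plate; leave alone. Origin: centre of its underside.
- spoon_rest: Bamboo spoon rest, 240 x 100 x 18 mm; leave alone. Origin: centre of its underside.
- spatula: Black plastic spatula, 280 mm long, lying on the spoon rest; leave alone. Origin: underside, mid-length.
- cruet: Glass condiment cruet with stopper, 66 mm diameter, 173 mm high; leave alone. Origin: centre of its underside.
- kanaka: Small copper coffee pot, 78 mm diameter, 82 mm high, with a brass handle reaching 155 mm from its axis and up to 113 mm high, along its own +x; leave alone. Origin: centre of its underside.
- tea_glass: Empty tea glass, 60 mm diameter, 80 mm high; leave alone. Origin: centre of its underside.
Not all that is in view belongs to the job. What is shaped like the coffee but yellow is not meant.

How it is judged:
By the outcome, as a careful person would: the job done as asked, in the order asked, and still so for the second after the job is handed in, with the robot touching nothing.
It also fails if it takes over 61 s, if anything falls off the work surface, if the arm or the gripper's body presses on something with over 40 N, if the wrist force passes 120 N, or if a joint passes its speed limit or range.

## Robot

A 7-joint arm with a two-finger parallel gripper is mounted at the origin on the work surface. World frame = base frame: x ahead of the robot, y to its left, z up, the work surface at z = 0. Lengths are in mm, angles in rad, forces in N, time in s.
With the tool pointing down it reaches from about 400 to 875 mm from the base axis. Payload 4.4 kg.
Tool frame: the origin (TCP) lies at the very end of the fingers, on their centre line; the grasp point (between the pads) lies 19 mm behind it; y points along the fingers, x is the direction in which the jaws open and shut, and the axes are right-handed (so a half turn about y gives the same grasp; the last joint's range is limited). The gripper opens to 85 mm and grips with 20 to 120 N. Pads are 22 mm wide; open, the fingers measure 114 mm over their backs; the gripper's body (76 mm by 85 mm) begins 54 mm behind the grasp point. The pads swing forward as they close: fully open they stand 13 mm farther back than shut.
Start: joints at [1.208, 0.628, 0.038, 1.517, -0.027, 0.996, -0.02], TCP at [190.128, -621.586, 231.313] pointing down, gripper open.
Joint ranges: [-3.06, 3.06], [-0.37, 2.12], [-1.25, 1.32], [0.18, 2.47], [-1.1, 4.24], [0.23, 1.98], [-2.94, 2.94]. Speed limits (rad/s): [2.57, 2.57, 3.14, 3.14, 3.14, 3.14, 3.14].

## Interface

Orientations are given as [roll, pitch, yaw] about the fixed x, y, z axes, in that order (R = Rz(yaw) Ry(pitch) Rx(roll)).
In Python, from cell import readout, eyes, finish_job gives the robot as it stands. The module is installed in compiled form; this text tells all that it offers.
- The arm moves only by the tool apply_moves, never from a script. Its argument "commands" is a list that holds one entry, the list of rows, each a list of 6 numbers: the shift along the tool's x, y, z in units of 0.04 m (1.0 is 0.04 m), then the turn, a rotation vector about the tool's x, y, z in units of 5 degrees (1.0 is 5 degrees). A call has 1 to 8 rows; each row shifts and turns the pose as measured when the row begins, along the tool's axes as they then stand; what a row does not reach is not made up. A row lasts 1/12 s, in which the tool goes at most 41.7 mm and 7.16 degrees, less where a joint would pass 70% of its speed; a pose out of reach is approached as far as the arm can. A call with a number of a shift or a turn outside -1 to 1 is refused whole. A call with a gripper value outside its range is refused whole. "claw" is the finger opening in mm, from 0 to 85.4, set as the call begins (left out, the last holds). The fingers move at their own pace and stop on an object; the grip force is fixed at half the most. Time passes only in rows, so rows that do not move let the fingers close. It gives the time, the measured TCP pose, the force and the opening at its end, in the units of the state.
- readout.read_state(): the state, without advancing time (a new reading comes with each control period).
- eyes.get_image(name): name is "scene" or "top" or "wrist"; returns a dict with "image" (384x512x3 uint8, red, green, blue), "mtx" (3x3 intrinsics, pixels), "rvec" (rotation vector, rad) and "tvec" (3), from world to camera coordinates, as OpenCV has them. Camera axes: x right, y down, z forward; pixel columns grow to the right and rows downward; lengths in mm; the calibration is good to about 2 mm. The wrist camera is an equidistant fisheye: a pixel r from the principal point sees the ray r / f radians off the axis. A picture is of the moment at which its call begins. There is no depth.
- finish_job(): hands the job in, once; it reports no verdict.
The state is a dict: "clock": time; "qpos": joint angles; "qd": joint speeds; "tau": joint torques, N m; "eef_pos": TCP position; "tool_rot": TCP orientation; "force": force on the tool from outside, world axes, zero at the start; "torque": the same for the moment, N m; "width": finger opening in mm.
Only numpy, scipy, OpenCV 4.12 (cv2) and the standard library are available. Lean on these libraries where they do the work, as an engineer would, in place of code of your own. Each camera call takes 0.05 s, during which the arm holds its last target. There are 200 camera calls.

## Working session

There is one attempt and no reset: what is moved stays moved. The work goes in short steps, Python scripts to look and compute and a tool call to move; the robot and the scene stay as the last step left them, time stands still between calls to the robot, and variables do not carry over. Pictures are saved under pics/ and viewed, about 8 in all and at most 12, crops included, and the job is handed in when it is done.

Besides the shell and the picture viewer there is one more tool, called after "Request:" in YAML: its name, and indented under it one key for each argument. apply_moves: Moves the arm, as the interface text tells. Shifts and turns lie within -1 to 1; 1 stands for 0.04 m of shift or 5 degrees of turn. Its arguments: {"type":"object","properties":{"commands":{"type":"array"},"claw":{"type":"number"}},"required":["commands"]}

```bash
mkdir -p pics; cat > h.py <<'E'
import numpy as np, cv2
from cell import readout, eyes
def cam(n):
    d=eyes.get_image(n); R=cv2.Rodrigues(np.array(d["rvec"],float))[0]; t=np.array(d["tvec"],float).ravel()
    return d["image"],np.array(d["mtx"],float),R,t
def ray(c,uv,z,fish=False):
    _,K,R,t=c; x=(uv[0]-K[0,2])/K[0,0]; y=(uv[1]-K[1,2])/K[1,1]
    if fish:
        r=np.hypot(x,y); s=np.sin(r)/max(r,1e-9); v=np.array([x*s,y*s,np.cos(r)])
    else: v=np.array([x,y,1])
    o=-R.T@t; w=R.T@v; return o+w*(z-o[2])/w[2]
def proj(c,p):
    _,K,R,t=c; q=K@(R@np.array(p,float)+t); return q[:2]/q[2]
def save(n,img,s=1): cv2.imwrite('pics/'+n,cv2.resize(img[...,::-1],None,fx=s,fy=s,interpolation=cv2.INTER_CUBIC))
E
python3 - <<'E'
from h import *
import pickle
a=cam('top');b=cam('scene');save('top.png',a[0],1.5);save('scene.png',b[0],1.5)
pickle.dump((a,b),open('c.pkl','wb'))
for c in(a,b):print(-c[2].T@c[3], c[1][0,0])
print(readout.read_state())
E
```

```text
[ 299.52273914   -3.57078251 1445.32383142] 481.66545289561185
[1353.31011091 -115.37027654 1044.66661787] 410.6744233423299
{'clock': 0.1, 'qpos': array([ 1.20817498,  0.62928178,  0.0384453 ,  1.51824883, -0.02699613,
        0.99631702, -0.0200181 ]), 'qd': array([-0.00076917, -0.00275789, -0.00176567, -0.00400833, -0.00074715,
       -0.00024039, -0.001155  ]), 'tau': array([ 3.19551480e-03, -5.64527893e+01,  1.23059191e+00, -1.93972939e+01,
        1.12981733e-02,  5.42422989e-03, -9.42530107e-06]), 'eef_pos': array([ 189.97795597, -621.03340284,  230.46895424]), 'tool_rot': array([-1.57081873,  0.00173685, -1.27399101]), 'force': array([-0.31214762, -0.23272524, -0.39486477]), 'torque': array([-0.01959747,  0.01152188, -0.00442832]), 'width': 85.07534195850361}
```

View pics/top.png

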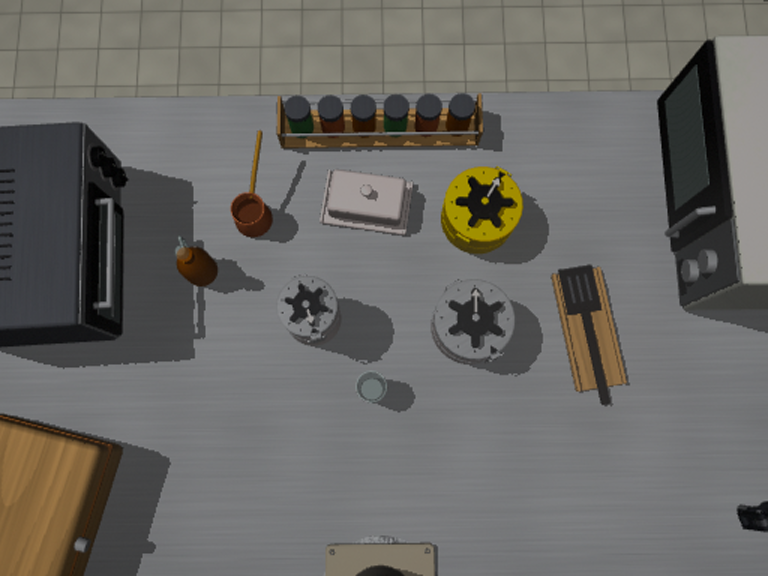

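View pics/scene.png

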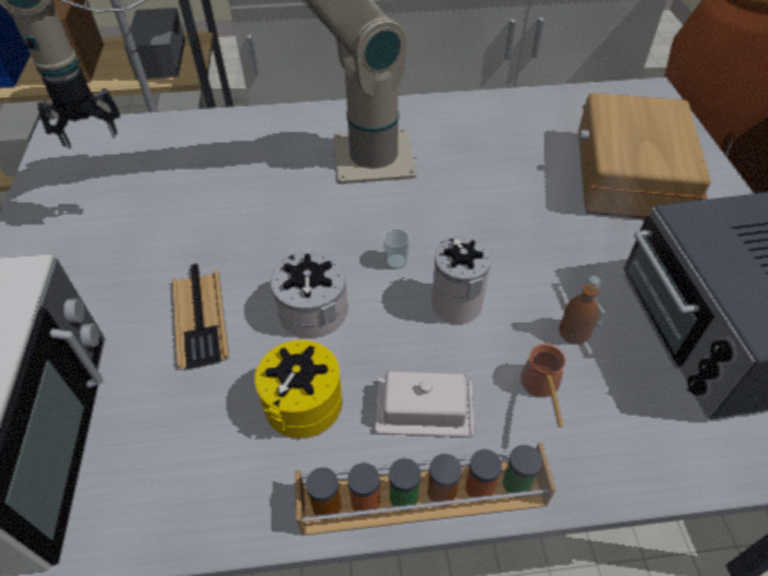

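Both pictures show three wheel canisters. In the top view (1.5x pixels) they are the white wide one at (475,318), the yellow one at (483,205), which is not meant, and the slim tea one at (307,303). I choose the white wide one and check it in a close crop.

```bash
python3 - <<'E'
from h import *
import pickle
a,b=pickle.load(open('c.pkl','rb'))
A=cv2.resize(a[0][180:250,280:350],(560,560),interpolation=cv2.INTER_CUBIC)
save('crop.png',A)
g=cv2.cvtColor(a[0],cv2.COLOR_RGB2GRAY)
# wheel: dark mask near coffee
m=(g<60).astype(np.uint8); m[:180]=0;m[250:]=0;m[:,:285]=0;m[:,350:]=0
n,l,s,ce=cv2.connectedComponentsWithStats(m)
for i in range(1,n):
    if s[i,4]>3: print(s[i],ce[i],ray(a,ce[i],118))
i=1+s[1:,4].argmax(); (cc,r)=cv2.minEnclosingCircle(np.argwhere(l==i)[:,::-1].astype(np.float32)); print(cc,r,ray(a,cc,124),ray(a,(cc[0]+r,cc[1]),124))
E
```

```text
[314 192   3   4   4] [314.75 193.5 ] [ 567.96923892 -182.7152825   118.        ]
[299 198  37  34 638] [316.71316614 212.94043887] [ 512.60703563 -186.02353856  118.        ]
[327 231   4   5  13] [328.23076923 233.07692308] [ 455.91328004 -215.59842531  118.        ]
(317.5, 212.0) 20.67012596130371 [ 514.25829576 -187.48848921  124.        ] [ 513.5492635  -244.86141184  124.        ]
```

View pics/crop.png

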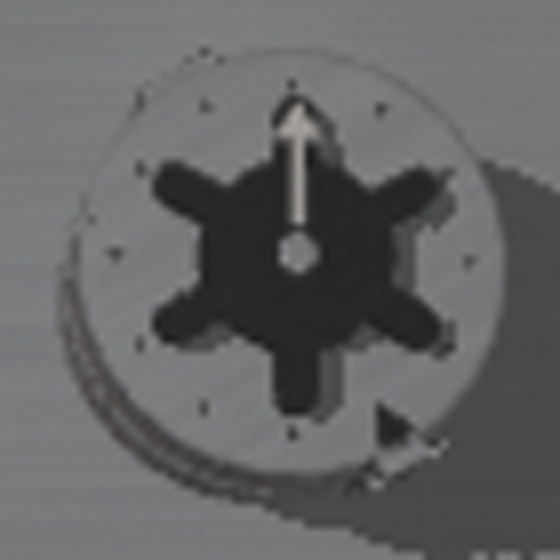

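The crop shows the white coffee lid. The hub is at crop (297,253), the arrow points straight up to (297,105), and the wedge with the clasp is at (390,428). The arrow is therefore about 150° (5 clicks) short, turning clockwise. Next I work out the geometry.

```bash
python3 - <<'E'
from h import *
import pickle
a,b=pickle.load(open('c.pkl','rb'))
px=lambda u,v:((u+.5)/8-.5+280,(v+.5)/8-.5+180)
hub=ray(a,px(297,253),125); tip=ray(a,px(297,103),125); w=ray(a,px(391,428),110)
print(hub,tip,w); an=lambda p:np.degrees(np.arctan2(*(p-hub)[1::-1]))
print('arrow',an(tip),np.hypot(*(tip-hub)[:2]),'wedge',an(w),np.hypot(*(w-hub)[:2]))
# lid disc bright ring & scene hub
i=b[0][160:225,175:240]; 
g=cv2.cvtColor(b[0],cv2.COLOR_RGB2GRAY); m=(g<50).astype(np.uint8)
m[:168]=0;m[200:]=0;m[:,:182]=0;m[:,226:]=0
q=np.argwhere(m)[:,::-1]; bb=(q.min(0)+q.max(0))/2; print('scene wheel bbox mid',bb,ray(b,bb,122),'proj hub',proj(b,hub))
# six lobes' tips in top: angular fit
g=cv2.cvtColor(a[0],cv2.COLOR_RGB2GRAY)
th=[]
for y,x in np.argwhere(g[180:250,285:350]<55):
    p=ray(a,(x+285,y+180),124)-hub; r=np.hypot(*p[:2])
    if 40<r<60: th.append(np.arctan2(p[1],p[0]))
print('lobe phase mod60',np.degrees(np.angle(np.mean(np.exp(6j*np.array(th)))))/6)
s=np.array(hub[:2])
E
```

```text
[ 516.40575578 -185.18682407  125.        ] [ 569.51917681 -187.30917943  125.        ] [ 456.88902716 -217.45281659  110.        ]
arrow -2.2882605390329305 53.15580763765134 wedge -151.53641019676198 67.70033426415762
scene wheel bbox mid [204.5 183.5] [ 523.06530872 -184.11255879  122.        ] proj hub [203.96459309 181.22162421]
lobe phase mod60 -2.009069512411073
```

```bash
cat >> h.py <<'E'
def plan(goal,yaw,n):
    "units per row to reach goal xyz and yaw(deg) in n rows"
    s=readout.read_state(); p=np.array(s['eef_pos']); y0=np.degrees(s['tool_rot'][2]); dy=(yaw-y0+180)%360-180
    d=(np.array(goal,float)-p)/n/40
    print(s['clock'].__round__(2),p.round(1),np.degrees(s['tool_rot']).round(1),'F',np.round(s['force'],1),'w',round(s['width'],1))
    for k in range(n):
        a=np.radians(y0+dy*k/n); print([round(float(v),3) for v in (d@[np.cos(a),np.sin(a),0],-d[2],d@[-np.sin(a),np.cos(a),0],0,-dy/n/5,0)])
E
python3 -c "
from h import *
plan((466,-213,190),28,24)"
```

```text
0.1 [ 190.  -621.   230.5] [-90.    0.1 -73. ] F [-0.3 -0.2 -0.4] w 85.1
[-0.322, 0.042, 0.399, 0.0, -0.842, 0.0]
[-0.292, 0.042, 0.422, 0.0, -0.842, 0.0]
[-0.26, 0.042, 0.442, 0.0, -0.842, 0.0]
[-0.227, 0.042, 0.46, 0.0, -0.842, 0.0]
[-0.193, 0.042, 0.476, 0.0, -0.842, 0.0]
[-0.158, 0.042, 0.488, 0.0, -0.842, 0.0]
[-0.121, 0.042, 0.499, 0.0, -0.842, 0.0]
[-0.084, 0.042, 0.506, 0.0, -0.842, 0.0]
[-0.047, 0.042, 0.511, 0.0, -0.842, 0.0]
[-0.009, 0.042, 0.513, 0.0, -0.842, 0.0]
[0.028, 0.042, 0.512, 0.0, -0.842, 0.0]
[0.066, 0.042, 0.509, 0.0, -0.842, 0.0]
[0.103, 0.042, 0.503, 0.0, -0.842, 0.0]
[0.14, 0.042, 0.494, 0.0, -0.842, 0.0]
[0.175, 0.042, 0.482, 0.0, -0.842, 0.0]
[0.21, 0.042, 0.468, 0.0, -0.842, 0.0]
[0.244, 0.042, 0.451, 0.0, -0.842, 0.0]
[0.277, 0.042, 0.432, 0.0, -0.842, 0.0]
[0.308, 0.042, 0.411, 0.0, -0.842, 0.0]
[0.337, 0.042, 0.387, 0.0, -0.842, 0.0]
[0.364, 0.042, 0.361, 0.0, -0.842, 0.0]
[0.39, 0.042, 0.334, 0.0, -0.842, 0.0]
[0.413, 0.042, 0.304, 0.0, -0.842, 0.0]
[0.435, 0.042, 0.273, 0.0, -0.842, 0.0]
```

Request:
apply_moves:
  commands:
    - [[-0.32,0.04,0.4,0,-0.84,0],[-0.29,0.04,0.42,0,-0.84,0],[-0.26,0.04,0.44,0,-0.84,0],[-0.23,0.04,0.46,0,-0.84,0],[-0.19,0.04,0.48,0,-0.84,0],[-0.16,0.04,0.49,0,-0.84,0],[-0.12,0.04,0.5,0,-0.84,0],[-0.08,0.04,0.51,0,-0.84,0]]
  claw: 0

```text
clock: 0.77
eef_pos: [278.3, -481.5, 213.1]
tool_rot: [-1.573, 0.008, -0.671]
force: [0.1, -0.2, 0.3]
width: 0.0
```

Request:
apply_moves:
  commands:
    - [[-0.05,0.04,0.51,0,-0.84,0],[-0.01,0.04,0.51,0,-0.84,0],[0.03,0.04,0.51,0,-0.84,0],[0.07,0.04,0.51,0,-0.84,0],[0.1,0.04,0.5,0,-0.84,0],[0.14,0.04,0.49,0,-0.84,0],[0.18,0.04,0.48,0,-0.84,0],[0.21,0.04,0.47,0,-0.84,0]]

```text
clock: 1.43
eef_pos: [370.7, -331.8, 198.0]
tool_rot: [-1.566, 0.009, -0.04]
force: [0.1, 0.0, -0.3]
width: 0.2
```

```bash
python3 -c "
from h import *
plan((466,-213,190),28,10)"
```

```text
1.43 [ 370.7 -331.8  198. ] [-89.7   0.5  -2.3] F [ 0.1  0.  -0.3] w 0.2
[0.226, 0.02, 0.306, 0.0, -0.606, 0.0]
[0.242, 0.02, 0.294, 0.0, -0.606, 0.0]
[0.257, 0.02, 0.281, 0.0, -0.606, 0.0]
[0.272, 0.02, 0.267, 0.0, -0.606, 0.0]
[0.285, 0.02, 0.252, 0.0, -0.606, 0.0]
[0.298, 0.02, 0.237, 0.0, -0.606, 0.0]
[0.31, 0.02, 0.22, 0.0, -0.606, 0.0]
[0.322, 0.02, 0.204, 0.0, -0.606, 0.0]
[0.332, 0.02, 0.186, 0.0, -0.606, 0.0]
[0.341, 0.02, 0.169, 0.0, -0.606, 0.0]
```

Request:
apply_moves:
  commands:
    - [[0.23,0.0,0.31,0,-0.61,0],[0.24,0.0,0.29,0,-0.61,0],[0.26,0.0,0.28,0,-0.61,0],[0.27,0.0,0.27,0,-0.61,0],[0.29,0.0,0.25,0,-0.61,0],[0.3,0.0,0.24,0,-0.61,0],[0.31,0.0,0.22,0,-0.61,0],[0.32,0.0,0.2,0,-0.61,0]]

```text
clock: 2.1
eef_pos: [453.2, -223.8, 197.8]
tool_rot: [-1.562, 0.006, 0.433]
force: [-0.7, 0.2, -1.2]
width: -0.4
```

Request:
apply_moves:
  commands:
    - [[0.33,0.0,0.19,0,-0.61,0],[0.2,0.0,0.1,0,-0.3,0],[0,0,0,0,0,0],[0,0,0,0,0,0]]

```text
clock: 2.43
eef_pos: [471.5, -197.7, 197.8]
tool_rot: [-1.561, 0.002, 0.531]
force: [-0.1, 0.0, 0.0]
width: 0.2
```

```bash
python3 -c "
from h import *
plan((466.7,-212.8,150),28,5)
c=cam('wrist'); save('w1.png',c[0],1.5); print(c[1],-c[2].T@c[3])
import pickle; pickle.dump(c,open('w.pkl','wb'))"
```

```text
2.43 [ 471.5 -197.7  197.8] [-89.5   0.1  30.5] F [-0.1  0.   0. ] w 0.2
[-0.059, 0.239, -0.053, 0.0, 0.098, 0.0]
[-0.059, 0.239, -0.053, 0.0, 0.098, 0.0]
[-0.058, 0.239, -0.054, 0.0, 0.098, 0.0]
[-0.058, 0.239, -0.054, 0.0, 0.098, 0.0]
[-0.057, 0.239, -0.055, 0.0, 0.098, 0.0]
[[297.31863964   0.         257.60615685]
 [  0.         297.31863964 195.2561652 ]
 [  0.           0.           1.        ]] [ 436.5761787  -136.79898378  340.31286056]
```

View pics/w1.png

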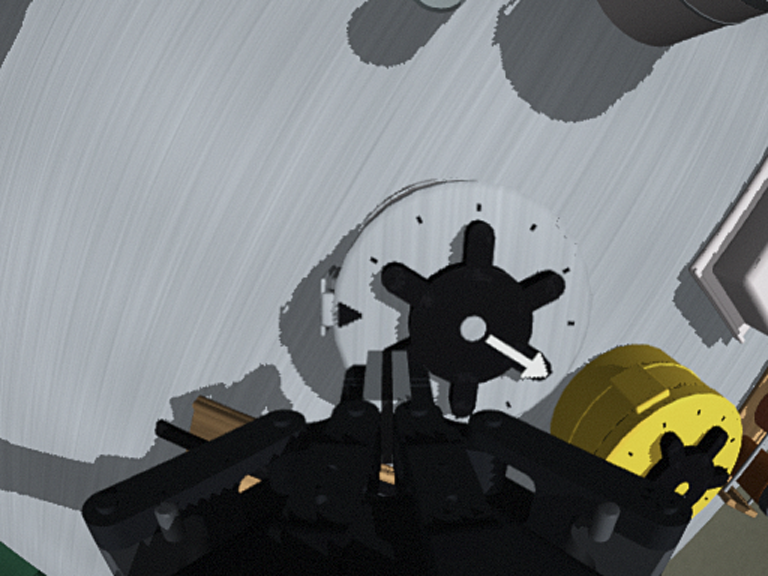

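The wrist view shows the hub at (473,327), the arrow tip at (549,374), the wedge at (350,314) and the closed fingertips near (388,365).

```bash
python3 -c "
from h import *
import pickle
c=pickle.load(open('w.pkl','rb'))
f=lambda u,v,z:ray(c,((u+.5)/1.5-.5,(v+.5)/1.5-.5),z,True)
h=f(473,327,125);t=f(549,376,125);w=f(349,314,110)
for p in (t,w):
  d=p-h;print(p.round(1),np.hypot(*d[:2]),np.degrees(np.arctan2(d[1],d[0])))
print(h)
for e in [(482,228),(392,272),(556,283)]:
  p=f(*e,124);d=p-h;print(np.hypot(*d[:2]),np.degrees(np.arctan2(d[1],d[0])))
"
```

```text
[ 570.8 -185.5  125. ] 55.41810057484415 -2.4994529660210785
[ 457.8 -214.5  110. ] 65.60652083896095 -151.38708866939874
[ 515.40033019 -183.12506138  125.        ]
51.616485159001805 118.05019348202528
51.27564201931738 176.07974330229214
50.06912836016345 58.65643233609573
```

Request:
apply_moves:
  commands:
    - [[-0.15,0,-0.11,0,0.25,0],[-0.15,0,-0.11,0,0.25,0],[0,0.3,0,0,0,0],[0,0.4,0,0,0,0],[0,0.4,0,0,0,0],[0,0.25,0,0,0,0],[0,0,0,0,0,0],[0,0,0,0,0,0]]

```text
clock: 3.15
eef_pos: [459.0, -224.0, 142.4]
tool_rot: [-1.567, 0.008, 0.46]
force: [-0.2, 0.5, 0.5]
width: 0.1
```

```bash
python3 -c "
from h import *
plan((465.7,-211.3,116),28,5)"
```

```text
3.15 [ 459.  -224.   142.4] [-89.8   0.5  26.4] F [-0.2  0.5  0.5] w 0.1
[0.058, 0.132, 0.042, 0.0, -0.065, 0.0]
[0.058, 0.132, 0.042, 0.0, -0.065, 0.0]
[0.059, 0.132, 0.042, 0.0, -0.065, 0.0]
[0.059, 0.132, 0.041, 0.0, -0.065, 0.0]
[0.059, 0.132, 0.041, 0.0, -0.065, 0.0]
```

Request:
apply_moves:
  commands:
    - [[0,0,0,0,0,0],[0,0,0,0,0,0],[0,0,0,0,0,0]]

```text
clock: 3.4
eef_pos: [459.2, -225.5, 143.7]
tool_rot: [-1.569, 0.008, 0.458]
force: [0.3, -0.4, 0.2]
width: -0.1
```

Request:
apply_moves:
  commands:
    - [[0.1,0,0.1,0,0,0],[0,0,0,0,0,0],[0,0,0,0,0,0]]

```text
clock: 3.65
eef_pos: [462.3, -219.8, 145.2]
tool_rot: [-1.571, 0.006, 0.458]
force: [0.9, -0.6, -0.4]
width: -0.3
```

Request:
apply_moves:
  commands:
    - [[0.0,0,0.1,0,0,0],[0,0,0.1,0,0,0]]

```text
clock: 3.82
eef_pos: [459.3, -212.5, 145.5]
tool_rot: [-1.572, 0.005, 0.458]
force: [-0.4, -0.7, -0.6]
width: -0.0
```

Request:
apply_moves:
  commands:
    - [[0,0,0,0,0,0]]

```text
clock: 3.9
eef_pos: [458.9, -211.4, 145.6]
tool_rot: [-1.571, 0.005, 0.459]
force: [0.6, -0.7, -0.9]
width: 0.2
```

Request:
apply_moves:
  commands:
    - [[0.13,0.1,-0.06,0,-0.2,0],[0,0.15,0,0,0,0],[0,0.1,0,0,0,0],[0,0,0,0,0,0],[0,0,0,0,0,0]]

```text
clock: 4.32
eef_pos: [465.1, -210.9, 129.7]
tool_rot: [-1.571, 0.005, 0.479]
force: [-0.1, -0.0, -0.6]
width: 0.0
```

```bash
python3 -c "
from h import *
plan((465.7,-211.3,116),28,2)"
```

```text
4.32 [ 465.1 -210.9  129.7] [-90.    0.3  27.4] F [-0.1 -0.  -0.6] w 0.0
[0.004, 0.172, -0.008, 0.0, -0.056, 0.0]
[0.004, 0.172, -0.008, 0.0, -0.056, 0.0]
```

```bash
python3 -c "
from h import *
c=cam('wrist'); save('w2.png',c[0][120:300,180:420],3)"
```

```text
(no output)
```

View pics/w2.png

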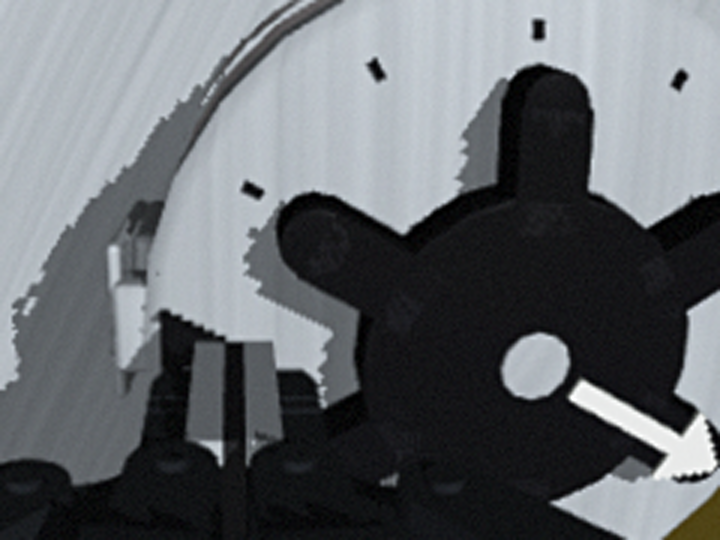

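The crop shows the closed fingertips at (235,350) between the lobe at (320,240) and the one below it, with the disc edge to their right, so they are clear to go down.

Request:
apply_moves:
  commands:
    - [[0,0.15,0,0,-0.1,0],[0,0.12,0,0,0,0],[0,0,0,0,0,0],[0,0,0,0,0,0]]

```text
clock: 4.7
eef_pos: [464.8, -211.2, 117.7]
tool_rot: [-1.571, 0.005, 0.488]
force: [0.0, 0.2, -0.3]
width: 0.0
```

```bash
cat >> h.py <<'E'
def st(C=(516,-184.5)):
    s=readout.read_state(); p=np.array(s['eef_pos']); d=p[:2]-C; ph=np.degrees(np.arctan2(d[1],d[0]))%360
    y=np.degrees(s['tool_rot'][2])
    print(round(s['clock'],2),'r',np.hypot(*d).round(1),'phi',ph.round(1),'yaw+180',round(y+180,1),'z',p[2].round(1),'roll/pitch',np.degrees(s['tool_rot'][:2]).round(1),'F',np.round(s['force'],1),'T',np.round(s['torque'],2))
E
python3 -c "
from h import *
st()"
```

```text
4.7 r 57.7 phi 207.6 yaw+180 208.0 z 117.7 roll/pitch [-90.    0.3] F [ 0.   0.2 -0.3] T [-0.02 -0.03  0.02]
```

Request:
apply_moves:
  commands:
    - [[0.01,0.03,0.08,0,0.6,0],[0,0,0.08,0,0.6,0],[0,0,0.08,0,0.6,0],[0,0,0.08,0,0.6,0],[0,0,0,0,0,0]]

```text
clock: 5.12
eef_pos: [459.8, -199.6, 116.2]
tool_rot: [-1.572, 0.005, 0.268]
force: [0.6, -0.9, -0.6]
width: 0.1
```

```bash
python3 -c "
from h import *
st()"
```

```text
5.12 r 58.2 phi 195.0 yaw+180 195.3 z 116.2 roll/pitch [-90.1   0.3] F [ 0.6 -0.9 -0.6] T [-0.08  0.03  0.04]
```

Request:
apply_moves:
  commands:
    - [[0.02,0,0.08,0,0.6,0],[0.01,0,0.08,0,0.6,0],[0.01,0,0.08,0,0.6,0],[0.01,0,0.08,0,0.6,0],[0.01,0,0.08,0,0.6,0],[0.01,0,0.08,0,0.6,0],[0,0,0,0,0,0]]

```text
clock: 5.7
eef_pos: [457.7, -182.3, 116.3]
tool_rot: [-1.576, 0.009, -0.053]
force: [-0.6, 0.6, -0.3]
width: -0.3
```

```bash
python3 -c "
from h import *
st(); c=cam('wrist'); save('w3.png',c[0][100:300,180:420],2)"
```

```text
5.7 r 58.4 phi 177.8 yaw+180 176.9 z 116.3 roll/pitch [-90.3   0.5] F [-0.6  0.6 -0.3] T [ 0.05 -0.03 -0.01]
```

View pics/w3.png

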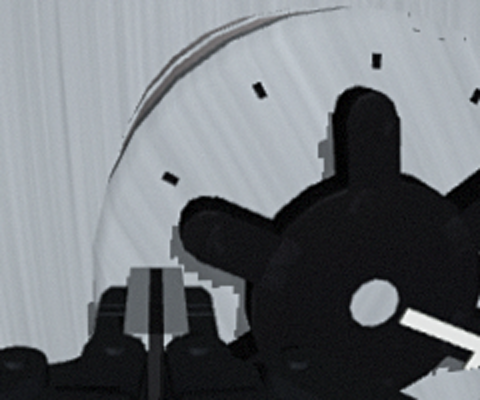

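The crop shows the wheel one click on. The finger at (155,300) is mid-gap behind the lobe at (215,230), and the arrow is at lower right. I'll add a numeric check of the lobe and arrow angles.

```bash
cat >> h.py <<'E'
def wheel(C=(516,-184.2)):
    c=cam('wrist'); g=cv2.cvtColor(c[0],cv2.COLOR_RGB2GRAY).astype(int)
    p=np.array(readout.read_state()['eef_pos'])[:2]-C; ph=np.arctan2(p[1],p[0])
    dk=[];wh=[]
    K,R,t=c[1:]
    for a in np.radians(np.arange(0,360,1)):
        for r in np.arange(14,56,1.5):
            q=R@np.array([C[0]+r*np.cos(a),C[1]+r*np.sin(a),124.])+t; th=np.arctan2(np.hypot(q[0],q[1]),q[2]); k=th/np.hypot(q[0],q[1])
            u=int(round(K[0,0]*q[0]*k+K[0,2]));v=int(round(K[1,1]*q[1]*k+K[1,2]))
            if not(0<=u<512 and 0<=v<384): continue
            if abs((a-ph+np.pi)%(2*np.pi)-np.pi)<1.2: continue
            if r>42 and g[v,u]<60: dk.append(a)
            if r<31 and g[v,u]>150: wh.append(a)
    f=lambda x:np.degrees(np.angle(np.mean(np.exp(1j*np.array(x)))))
    print('lobe mod60',round(f(6*np.array(dk))/6,1),len(dk),'arrow',round(f(wh),1) if wh else None,len(wh))
    return c
E
python3 -c "
from h import *
wheel()"
```

```text
lobe mod60 -27.9 888 arrow -31.4 155
```

Request:
apply_moves:
  commands:
    - [[0.02,0,0.09,0,0.7,0],[0.02,0,0.09,0,0.7,0],[0.01,0,0.09,0,0.7,0],[0.01,0,0.09,0,0.7,0],[0.01,0,0.09,0,0.7,0],[0.01,0,0.09,0,0.7,0],[0.01,0,0.09,0,0.7,0],[0,0,0,0,0,0]]

```text
clock: 6.47
eef_pos: [465.4, -162.4, 115.8]
tool_rot: [-1.582, 0.008, -0.488]
force: [1.0, 0.5, -0.0]
width: -0.3
```

```bash
python3 -c "
from h import *
st(); wheel()"
```

```text
6.47 r 55.2 phi 156.4 yaw+180 152.1 z 115.8 roll/pitch [-90.6   0.5] F [ 1.   0.5 -0. ] T [-0.03 -0.01  0.01]
lobe mod60 19.5 809 arrow -43.3 162
```

Request:
apply_moves:
  commands:
    - [[-0.02,0,0.09,0,0.2,0],[-0.01,0,0.09,0,0.2,0],[0,0,0.07,0,0.3,0],[0,0,0,0,0,0]]

```text
clock: 6.85
eef_pos: [469.6, -153.8, 115.8]
tool_rot: [-1.582, 0.007, -0.548]
force: [0.1, -0.2, -0.6]
width: 0.0
```

```bash
python3 -c "
from h import *
st(); wheel()"
```

```text
6.85 r 55.6 phi 146.6 yaw+180 148.6 z 115.8 roll/pitch [-90.6   0.4] F [ 0.1 -0.2 -0.6] T [-0.01 -0.04 -0.04]
lobe mod60 0.3 993 arrow -61.6 161
```

Request:
apply_moves:
  commands:
    - [[-0.01,0,0.09,0,0.75,0],[0,0,0.09,0,0.65,0],[0,0,0.09,0,0.65,0],[0,0,0.09,0,0.65,0],[0,0,0.09,0,0.65,0],[0,0,0.09,0,0.65,0],[0,0,0.09,0,0.65,0],[0,0,0,0,0,0]]

```text
clock: 7.57
eef_pos: [484.6, -136.2, 115.3]
tool_rot: [-1.587, 0.002, -0.971]
force: [0.5, 0.0, -0.4]
width: 0.0
```

```bash
python3 -c "
from h import *
st(); wheel()"
```

```text
7.57 r 57.6 phi 123.0 yaw+180 124.4 z 115.3 roll/pitch [-90.9   0.1] F [ 0.5  0.  -0.4] T [ 0.02 -0.    0.01]
lobe mod60 -12.6 950 arrow -76.3 158
```

Request:
apply_moves:
  commands:
    - [[0,-0.01,0.08,0.15,0.6,0],[0,0,0.08,0,0.6,0],[0,0,0,0,0,0]]

```text
clock: 7.87
eef_pos: [489.1, -133.3, 115.6]
tool_rot: [-1.574, 0.002, -1.072]
force: [0.4, -0.0, 0.6]
width: 0.3
```

```bash
python3 -c "
from h import *
st(); wheel()"
```

```text
7.87 r 57.9 phi 117.7 yaw+180 118.6 z 115.6 roll/pitch [-90.2   0.1] F [ 0.4 -0.   0.6] T [-0.05 -0.    0.02]
lobe mod60 -28.8 951 arrow -91.3 145
```

3 clicks done. On to the fourth (finger to about 88°).

Request:
apply_moves:
  commands:
    - [[0.02,0,0.09,0,0.75,0],[0.02,0,0.09,0,0.7,0],[0.01,0,0.09,0,0.65,0],[0,0,0.09,0,0.65,0],[0,0,0.09,0,0.65,0],[0,0,0.09,0,0.65,0],[0,0,0.09,0,0.65,0],[0,0,0,0,0,0]]

```text
clock: 8.58
eef_pos: [508.7, -129.2, 114.9]
tool_rot: [-1.583, 0.002, -1.482]
force: [0.1, -0.4, -0.4]
width: -0.2
```

```bash
python3 -c "
from h import *
st(); wheel()"
```

```text
8.58 r 55.8 phi 97.5 yaw+180 95.1 z 114.9 roll/pitch [-90.7   0.1] F [ 0.1 -0.4 -0.4] T [-0.02 -0.05 -0.01]
lobe mod60 21.1 871 arrow -103.1 129
```

Request:
apply_moves:
  commands:
    - [[-0.01,-0.02,0.09,0.1,0.4,0],[-0.01,0,0.09,0,0.4,0],[0,0,0.06,0,0.4,0],[0,0,0,0,0,0]]

```text
clock: 8.97
eef_pos: [516.8, -128.6, 115.6]
tool_rot: [-1.575, 0.002, -1.586]
force: [0.9, 0.9, -0.1]
width: -0.1
```

```bash
python3 -c "
from h import *
st(); wheel()"
```

```text
8.97 r 55.9 phi 89.2 yaw+180 89.1 z 115.6 roll/pitch [-90.3   0.1] F [ 0.9  0.9 -0.1] T [-0.03 -0.02 -0.01]
lobe mod60 1.3 956 arrow -121.3 126
```

Fourth click done. Last one, in smaller steps.

Request:
apply_moves:
  commands:
    - [[0,0,0.08,0,0.65,0],[0,0,0.08,0,0.6,0],[0,0,0.08,0,0.6,0],[0,0,0.08,0,0.6,0],[0,0,0.08,0,0.6,0],[0,0,0.08,0,0.6,0],[0,0,0.08,0,0.6,0],[0,0,0,0,0,0]]

```text
clock: 9.68
eef_pos: [535.2, -132.2, 115.5]
tool_rot: [-1.581, 0.002, -1.963]
force: [-0.4, 0.6, -0.0]
width: -0.0
```

```bash
python3 -c "
from h import *
st(); wheel()"
```

```text
9.68 r 55.7 phi 69.9 yaw+180 67.5 z 115.5 roll/pitch [-90.6   0.1] F [-0.4  0.6 -0. ] T [ 0.07 -0.02  0.07]
lobe mod60 -7.5 928 arrow -131.1 129
```

Request:
apply_moves:
  commands:
    - [[-0.01,0,0.08,0.1,0.4,0],[0,0,0.06,0,0.4,0],[0,0,0,0,0,0]]

```text
clock: 9.98
eef_pos: [539.4, -133.9, 115.4]
tool_rot: [-1.573, 0.002, -2.034]
force: [-0.1, -0.4, -0.0]
width: -0.1
```

```bash
python3 -c "
from h import *
st(); wheel()"
```

```text
9.98 r 55.8 phi 65.2 yaw+180 63.5 z 115.4 roll/pitch [-90.1   0.1] F [-0.1 -0.4 -0. ] T [ 0.   -0.01  0.03]
lobe mod60 -13.2 939 arrow -136.0 129
```

Request:
apply_moves:
  commands:
    - [[0,0,0.06,0,0.3,0],[0,0,0.02,0,0.2,0],[0,0,0,0,0,0]]

```text
clock: 10.28
eef_pos: [542.4, -135.6, 115.4]
tool_rot: [-1.573, 0.002, -2.08]
force: [-0.6, -0.6, 0.4]
width: -0.2
```

```bash
python3 -c "
from h import *
st(); wheel()"
```

```text
10.28 r 55.5 phi 61.6 yaw+180 60.8 z 115.4 roll/pitch [-90.1   0.1] F [-0.6 -0.6  0.4] T [-0.02  0.02 -0.01]
lobe mod60 -17.4 972 arrow -140.6 130
```

Request:
apply_moves:
  commands:
    - [[0,0,0.06,0,0.4,0],[0,0,0,0,0,0],[0,0,0,0,0,0]]

```text
clock: 10.58
eef_pos: [544.5, -136.9, 115.4]
tool_rot: [-1.573, 0.002, -2.114]
force: [0.5, -0.4, -0.2]
width: -0.1
```

```bash
python3 -c "
from h import *
st(); wheel()"
```

```text
10.58 r 55.5 phi 59.1 yaw+180 58.9 z 115.4 roll/pitch [-90.1   0.1] F [ 0.5 -0.4 -0.2] T [0.   0.02 0.02]
lobe mod60 -28.7 975 arrow -152.3 136
```

It has snapped to -152.3°, and the wedge is at about -151.6°. The finger is mid-gap, so I lift straight up and look.

Request:
apply_moves:
  commands:
    - [[0,-0.1,0,0,0,0],[0,-0.2,0,0,0,0],[0,-0.5,0,0,0,0],[0,-0.8,0,0,0,0],[0,-0.8,0,0,0,0],[0,-0.5,0,0,0,0],[0,0,0,0,0,0]]

```text
clock: 11.22
eef_pos: [542.8, -137.3, 238.0]
tool_rot: [-1.577, 0.0, -2.113]
force: [0.4, -0.1, 0.1]
width: -0.2
```

Request:
apply_moves:
  commands:
    - [[-0.5,0,0.5,0,0,0],[-0.5,0,0.7,0,0,0],[-0.5,0,0.7,0,0,0],[-0.5,0,0.5,0,0,0],[0,0,0,0,0,0],[0,0,0,0,0,0]]

```text
clock: 11.72
eef_pos: [668.5, -118.0, 240.8]
tool_rot: [-1.575, 0.002, -2.114]
force: [-0.4, -1.5, -0.3]
width: -0.1
```

```bash
python3 -c "
from h import *
st(); w=wheel(); c=cam('top'); print(proj(c,(516,-184.5,124)))
A=cv2.resize(c[0][170:260,270:360],(540,540),interpolation=cv2.INTER_CUBIC); save('end.png',A); save('endtop.png',c[0],1.5)"
```

```text
11.72 r 166.4 phi 23.6 yaw+180 58.9 z 240.8 roll/pitch [-90.3   0.1] F [-0.4 -1.5 -0.3] T [-0.05  0.08  0.02]
lobe mod60 -18.9 1067 arrow -152.0 150
[316.39894162 211.39375885]
```

View pics/endtop.png

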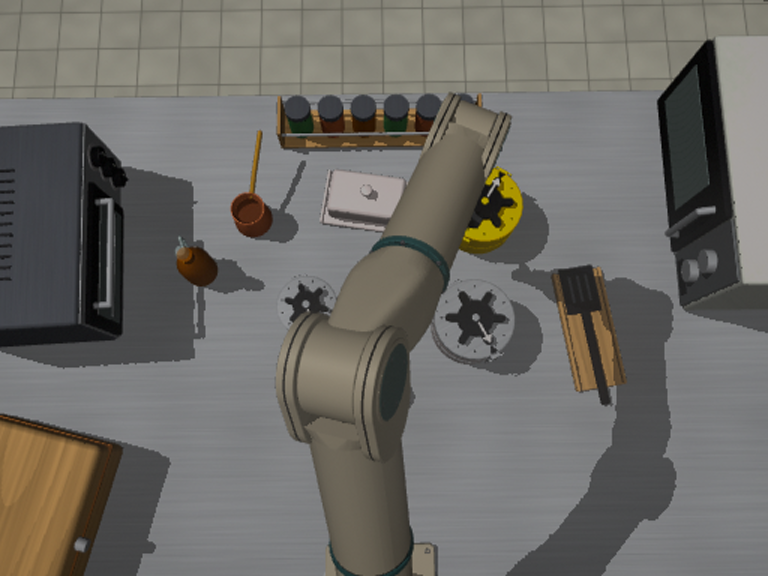

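View pics/end.png

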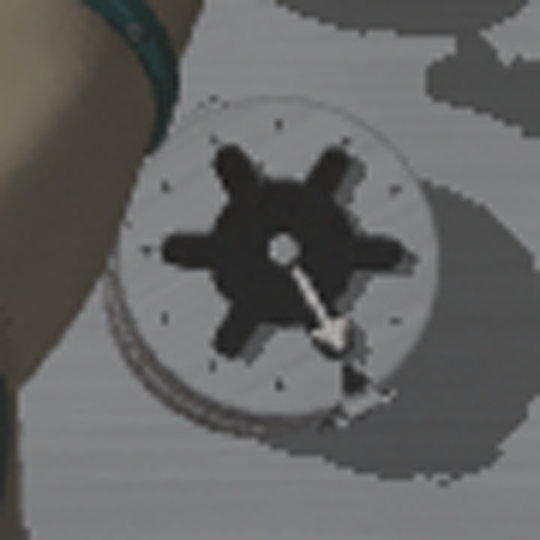

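The final top view shows the hub unmoved at (475,318), the arrow pointing at the wedge (crop (338,355) and (352,380)), and the arm clear of everything.

```bash
python3 -c "
from cell import finish_job
print(finish_job())"
```

```text
the job is handed in; nothing more can be done
None
```

The coffee canister's wheel is back at the start: its arrow rests in the click at the wedge, and I handed the job in at about 12 s. With the gripper closed, I lowered the fingertips between two lobes and pushed the wheel clockwise through five clicks in one sweep. Readings between steps showed about 1 N or less on the tool. I then lifted straight up and moved the arm clear.

- **Arrow:** the last wrist reading put it at -152.0°, against the wedge measured at about -151.6°. The final top view also shows it pointing at the wedge.
- **Canister and surroundings:** the final top view shows the canister's hub in the same place. Nothing else in view had moved, but the arm hid part of the tea canister, the yellow canister and the spice rack.
- **Disagreements:**
  - The first scene-camera estimate of the hub was about 7 mm off in x. I used the top and wrist views, which agreed to about 2 mm.
  - The lobe-angle check read up to about 4° off, and it was unreliable from the final distant pose (-18.9° mod 60), so I relied on the arrow reading.

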